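Stand the fallen figure on the plate and hold the sprung spray shield closed

ROBOT

A 6-joint arm with a two-finger parallel gripper is mounted at the origin on the work surface. World frame = base frame: x ahead of the robot, y to its left, z up, the work surface at z = 0. Lengths are in mm, angles in rad, forces in N, time in s.
With the tool pointing down it reaches from about 350 to 875 mm from the base axis. Payload 4.2 kg.
Tool frame: the origin (TCP) lies midway between the tips of the shut fingers; the grasp point (between the pads) lies 19 mm behind it (arm.grasp_offset is the distance from the TCP to the grasp point, in mm); z points along the fingers, y is the line along which they close (so a half turn about z gives the same grasp; the last joint's range is limited). The gripper opens to 85 mm and grips with 20 to 120 N. Pads are 22 mm wide; open, the fingers measure 114 mm over their backs; the gripper's body (76 mm by 85 mm) begins 54 mm behind the grasp point. The pads swing forward as they close: fully open they stand 13 mm farther back than shut.
Start: joints at [-0.95, 0.385, 0.008, 0, -1.194, -0.259], TCP at [221.238, -584.511, 231.312] pointing down, gripper open.
Joint ranges: [-3.14, 3.14], [-1.21, 2.06], [-1.07, 1.41], [-3.16, 2.05], [-2.99, -0.16], [-3.1, 3.1]. Speed limits (rad/s): [2.79, 2.79, 3.14, 3.14, 3.14, 3.14].

INTERFACE

Orientations are given as a unit quaternion [x, y, z, w].
In Python, from bench import arm gives the robot as it stands. The module is installed in compiled form; this text tells all that it offers.
- The arm moves only by the tool servo_tool, never from a script. Its argument "increments" is a list of rows, each a list of 7 numbers: the opening, from 0 (shut) to 1 (fully open), then the shift along the tool's x, y, z in m, then the turn, a rotation vector about the tool's x, y, z in degrees. In form: [[grip, x, y, z, ax, ay, az], ...]. A call has 1 to 12 rows; each row is the pose to reach, as a shift and turn from the pose commanded when the call began, along the tool's axes at that moment; what a row does not reach only later rows make up. A row lasts 1/8 s, in which the tool goes at most 62.5 mm and 10.7 degrees, less where a joint would pass 70% of its speed; a pose out of reach is approached as far as the arm can. A call with a gripper value outside its range is refused whole. The fingers move at their own pace and stop on an object; the grip force is fixed at half the most. Time passes only in rows, so rows that repeat a pose let the fingers close. It gives the time, the measured TCP pose, the force, the opening and the grip force at its end, in the units of the state.
- arm.read_state(): the state, without advancing time (a new reading comes with each control period).
- arm.get_image(name): name is "scene" or "top" or "wrist"; returns a dict with "color" (384x512x3 uint8, red, green, blue), "fx", "fy", "cx", "cy" (pixels), "k1" (the pictures are not rectified: a ray, as slopes to the right and down, at radius r is drawn at 1 + k1 r^2 times it, then the intrinsics apply), "rvec" (rotation vector, rad) and "tvec" (3), from world to camera coordinates, as OpenCV has them; the wrist camera has in their place "hand_eye" (4x4, takes a point from camera to tool coordinates, whose origin is the TCP and whose axes are the flange's). Camera axes: x right, y down, z forward; pixel columns grow to the right and rows downward; lengths in mm; the calibration is good to about 2 mm. A picture is of the moment at which its call begins: read the wrist's pose just before it. There is no depth.
- arm.job_done(): hands the job in; it is judged then, once.
Trained networks look in the newest picture that a camera, given by its name, has taken for a name from the list of things; names that differ only in an ending like _2 or _b are one class to them, and where a whole thing is asked for, a point or a joint stands for the part that bears it (a point fixed in the world has none). Each returns a list of dicts, best first, with "p" (0 to 1); they miss things now and then, are a little off and sometimes report something else, mostly with a low value. They report only what shows in the picture. A call takes as long as a camera call. They do not tell look-alikes from the thing itself.
- arm.look_for(camera, thing): "box" ([centre column, centre row, width, height] in pixels, round what is visible of it).
- arm.spot_point(camera, thing): "centre" ([column, row] in pixels: a listed point, or the origin of a listed thing).
The state is a dict: "clock": time; "joints": joint angles; "joint_vel": joint speeds; "joint_efforts": joint torques, N m; "position": TCP position; "ee_rot": TCP orientation; "contact_force": force on the tool from outside, world axes, zero at the start; "wrist_torque": the same for the moment, N m; "gripper_width": finger opening in mm; "grasp_force": force on a finger pad.
Only numpy, scipy, OpenCV 4.12 (cv2) and the standard library are available. Lean on these libraries where they do the work, as an engineer would, in place of code of your own. Each camera call takes 0.05 s, during which the arm holds its last target. There are 200 camera calls.

TASK

The white unpainted figure has toppled over: stand it upright in the middle of the round plate of the spraying jig and let go of it. Then swing the jig's sprung spray shield forward beside the figure, all the way to its stop, and finish holding it there against its spring, with the figure still standing and not touched. Leave the bottle, the jar and the wooden mushroom where they are.

Things in the scene. Friction and masses are not known exactly. Their poses are not given: they have to be found in the camera images.
- figure: White glazed figure of a hooded person, 118 mm tall, about 0.2 kg, at first lying on the table. Square foot 56 x 56 x 22 mm; straight round waist 40 mm across, from 36 to 78 mm above the underside; cape 56 mm across at 86 to 93 mm; round head 28 mm across. Origin: centre of the foot's underside (28 mm above the table while it lies). z runs from foot to head, the face looks to -y.
- fixture: The spraying jig, fixed to the table: plywood board 14 mm thick, from x -130 to 140, y -80 to 130 mm in its own axes; z up. Origin on the table under the centre of the round plate. The shield's upright hinge axis is at x 100, y 80 mm. At its stop the shield's arm runs from there along -x, in the plane y = 80 mm, clear of a figure in the middle of the plate.
- plate (a point): Centre of the top face of the jig's round grey plate, 96 mm in diameter, 24 mm above the table (10 mm above the board).
- pivot (a point): Point on the vertical hinge axis of the shield's arm, 50 mm above the table, in the dark steel post of 37 mm diameter with spring coils (top 87 mm above the table).
- handle (a point): Middle of the grip of the upright wooden handle at the arm's outer end: a round peg 14 mm in diameter, free from 48 to 124 mm above the table. This point is on its centre line, 95 mm above the table and 195 mm from the hinge axis. x points outwards along the arm, y the way the handle moves as the joint grows, z up.
- sheet (a point): Middle of the upright aluminium shield sheet on the steel arm (arm 14 mm wide, its top 48 mm above the table). The sheet is 4 mm thick (8 mm at the top rim), runs along the arm from 34 to 142 mm from the hinge axis, and its top is 136 mm above the table.
- shield (a joint): Angle of the shield's arm, rad: 0 parked (swung away from the plate, where its spring pulls it); grows counter-clockwise seen from above, to the fixed stop at 1.0 (beside the plate). At the handle the spring pushes back with about 4 N at 0 and 7 N at the stop; let go, it springs back to 0.
- varnish: Bystander: amber glass bottle with brass cap, 44 mm in diameter, 100 mm tall; origin at the centre of its underside.
- jar: Bystander: glass jar with steel lid, 56 mm in diameter, 70 mm tall; origin at the centre of its underside.
- mushroom: Bystander: small turned wooden mushroom ornament, 54 mm in diameter, 81 mm tall, standing; origin at the centre of its underside.
Mind the look-alikes: they are no part of the job. Several things have the shape of the figure; the one meant has the colours described above.

How it is judged (in metres and radians):
On the way, in this order (a step that is already met when the one before it is completed fails the run):
1. the figure stands upright in the middle of the plate, let go of, with the shield not yet swung (angle between figure's own z axis and vertical below 0.1 rad and horizontal distance between figure and plate below 0.02 m and distance between figure and plate below 0.021 m and contact force between figure and the fingers below 0.1 N and linear speed of figure below 0.03 m/s and value of joint shield below 0.5 rad), for 0.3 s.
2. the shield is wound to its stop by the robot (value of joint shield above 0.95 rad and contact force between any of the fingers, the arm and shield above 1.5 N), for 0.3 s.
At the end, for the whole second after the job is handed in: The robot is holding the shield's arm within 0.05 rad of its stop (joint above 0.95) with more than 1.5 N of contact, nothing else propping it; the figure stands upright (within 0.1 rad) on the plate, within 20 mm of its centre, at rest and touched neither by the robot nor by the shield (all of step 2 and angle between figure's own z axis and vertical below 0.1 rad and horizontal distance between figure and plate below 0.02 m and distance between figure and plate below 0.021 m and contact force between figure and the fingers below 0.1 N and linear speed of figure below 0.03 m/s and contact force between figure and the arm below 0.1 N and contact force between figure and shield below 0.1 N and not (contact force between varnish and shield above 0.2 N) and not (contact force between jar and shield above 0.2 N) and not (contact force between mushroom and shield above 0.2 N)); the arm keeps its last pose, push and grip.
It fails at once if the varnish bottle is moved by more than 30 mm or tipped (distance of varnish from where it was at the start of the episode above 0.03 m or angle between varnish's own z axis and vertical above 0.3 rad).
It fails at once if the jar is moved by more than 30 mm or tipped (distance of jar from where it was at the start of the episode above 0.03 m or angle between jar's own z axis and vertical above 0.3 rad).
It fails at once if the wooden mushroom is moved by more than 30 mm or tipped (distance of mushroom from where it was at the start of the episode above 0.03 m or angle between mushroom's own z axis and vertical above 0.3 rad).
It also fails if it takes over 64 s, if anything falls off the work surface, if the arm or the gripper's body presses on something with over 40 N, if the wrist force passes 120 N, or if a joint passes its speed limit or range.

## Working session

There is one attempt and no reset: what is moved stays moved. The work goes in short steps, Python scripts to look and compute and a tool call to move; the robot and the scene stay as the last step left them, time stands still between calls to the robot, and variables do not carry over. Pictures are saved under pics/ and viewed, at most 10 in all, crops included, and the job is handed in when it is done.

Besides the shell and the picture viewer there is one more tool, called after "Call:" as name(argument=value, ...), one argument or row to a line, values as JSON. servo_tool: Moves the arm, as the interface text tells. Its arguments: {"type":"object","properties":{"increments":{"type":"array","items":{"type":"array","items":{"type":"number"}}}},"required":["increments"]}

```bash
mkdir -p pics; cat > h.py <<'E'
import numpy as np, cv2
from scipy.spatial.transform import Rotation as R
from bench import arm
def ray(im,px,pose=None):
    u=np.array([(px[0]-im['cx'])/im['fx'],(px[1]-im['cy'])/im['fy']]);K=np.eye(3)
    s=cv2.undistortPoints(u.reshape(1,1,2),K,np.array([im['k1'],0,0,0.])).ravel()
    d=np.array([s[0],s[1],1.])
    if 'rvec' in im:
        M=cv2.Rodrigues(np.array(im['rvec'],float))[0];t=np.array(im['tvec'],float).ravel()
        return -M.T@t, M.T@d
    H=np.array(im['hand_eye']);Rt=R.from_quat(pose['ee_rot']).as_matrix();p=np.array(pose['position'])
    return Rt@H[:3,3]+p, Rt@H[:3,:3]@d
def onz(im,px,z,pose=None):
    o,d=ray(im,px,pose);return o+d*(z-o[2])/d[2]
def proj(im,P):
    return cv2.projectPoints(np.array(P,float).reshape(-1,1,3),np.array(im['rvec'],float),np.array(im['tvec'],float),np.array([[im['fx'],0,im['cx']],[0,im['fy'],im['cy']],[0,0,1.]]),np.array([im['k1'],0,0,0.]))[0].reshape(-1,2)
def save(im,n): cv2.imwrite('pics/'+n,im['color'][:,:,::-1])
E
python3 - <<'E'
from h import *
Z=dict(figure=28,fixture=0,plate=24,pivot=50,handle=95,sheet=90,varnish=0,jar=0,mushroom=0)
ims=[]
for c in ['scene','top']:
    im=arm.get_image(c);ims.append(im['color'])
    o,_=ray(im,(256,192));print(c,o.round())
    for k,z in Z.items():
        for r in arm.spot_point(c,k)[:4]:
            print(k,round(r['p'],2),np.round(r['centre']),onz(im,r['centre'],z).round())
for n,i in zip(['scene','top'],ims): cv2.imwrite(f'pics/{n}0.png',cv2.resize(i[:,:,::-1],(800,600)))
E
```

```text
scene [1433.  364. 1106.]
figure 0.96 [178. 208.] [ 598. -217.   28.]
figure 0.77 [166. 172.] [ 473. -326.   28.]
figure 0.67 [209. 143.] [ 293. -262.   28.]
figure 0.57 [127. 156.] [ 459. -481.   28.]
fixture 0.56 [257. 234.] [580.  29.   0.]
pivot 0.56 [267. 259.] [689. 101.  50.]
handle 0.63 [342. 245.] [604. 275.  95.]
sheet 0.57 [302. 250.] [657. 183.  90.]
sheet 0.44 [255. 236.] [658.  53.  90.]
varnish 0.7 [411. 255.] [489. 454.   0.]
jar 0.5 [123. 232.] [ 720. -334.    0.]
mushroom 0.83 [124. 230.] [ 713. -335.    0.]
mushroom 0.74 [266. 258.] [649.  83.   0.]
top [ 364.   -5. 1399.]
figure 0.93 [316. 171.] [ 605. -208.   28.]
figure 0.77 [350. 207.] [ 473. -326.   28.]
figure 0.73 [334. 253.] [ 307. -263.   28.]
figure 0.67 [390. 212.] [ 451. -473.   28.]
fixture 0.75 [253. 177.] [592.  22.   0.]
plate 0.94 [253. 176.] [591.  19.  24.]
pivot 0.75 [235. 150.] [685.  84.  50.]
handle 0.84 [183. 168.] [611. 263.  95.]
sheet 0.89 [209. 156.] [655. 172.  90.]
varnish 0.63 [138. 202.] [505. 452.   0.]
varnish 0.23 [348. 143.] [ 716. -337.    0.]
jar 0.5 [142. 170.] [628. 438.   0.]
mushroom 0.6 [346. 140.] [ 728. -330.    0.]
```

View pics/scene0.png

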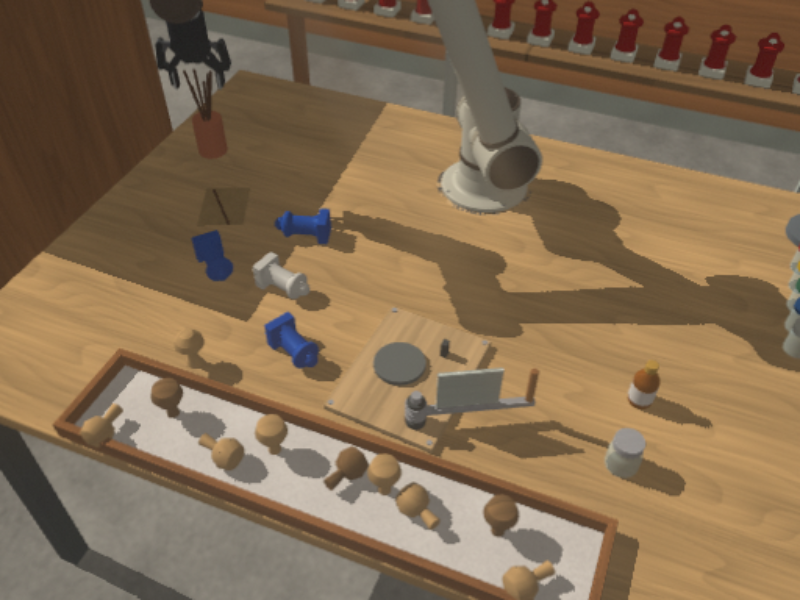

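View pics/top0.png

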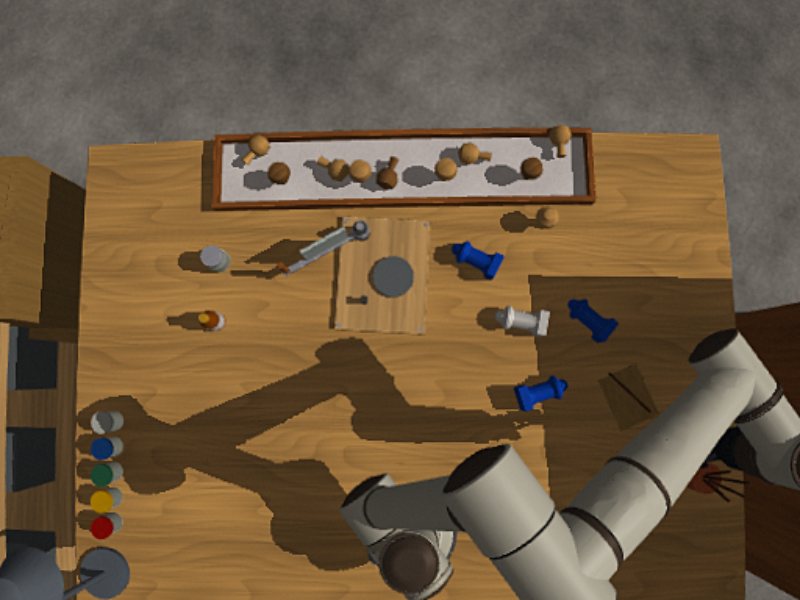

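The pictures show the white figure lying at about (525,320) in the enlarged top view, with its foot on the right (-y) and its head on the left (+y). The blue ones are look-alikes. The jig plate is at (391,276) and the parked shield at (330,240). I'll fit the jig pose and plan a look from above the figure.

```bash
cat >> h.py <<'E'
def rows(targets,grip,st=None):
    "targets: list of (pos mm, Rotation) -> rows in current tool frame"
    st=st or arm.read_state();R0=R.from_quat(st['ee_rot']);p0=np.array(st['position'])
    for p,r in targets:
        d=R0.inv().apply(np.array(p)-p0)/1000;a=(R0.inv()*r).as_rotvec(degrees=True)
        print([grip]+list(np.round(d,4))+list(np.round(a,1)))
E
python3 - <<'E'
from h import *
from scipy.optimize import least_squares
s=arm.get_image('scene');t=arm.get_image('top')
F=800/512
C=[[-130,-80,14],[-130,130,14],[140,130,14],[140,-80,14]]
obs=[]
for im,px in [(s,[(395,310),(491,343),(436,451),(328,405)]),(t,[(425,333),(333,328),(343,217),(430,222)])]:
    for c,p in zip(C,px): obs.append((im,c,np.array(p)/F,1))
nn={}
for im,c in [(s,'scene'),(t,'top')]:
    for k,P in [('plate',[0,0,24]),('pivot',[100,80,50]),('handle',None)]:
        r=arm.spot_point(c,k)
        if r:
            if P is None:
                f=lambda q0:[100+195*np.cos(np.pi-1+q0),80+195*np.sin(np.pi-1+q0),95]
                P=f(0)
            obs.append((im,P,np.array(r[0]['centre']),1))
def res(v,full=False):
    Rz=R.from_euler('z',v[2]).as_matrix()
    e=[(proj(im,Rz@np.array(P,float)+[v[0],v[1],0])[0]-p)*w for im,P,p,w in obs]
    return np.array(e) if full else np.ravel(e)
o=least_squares(res,[590,19,0],loss='soft_l1',x_scale=[10,10,.1]);print(o.x,np.degrees(o.x[2]));print(res(o.x,True).round(1))
st=arm.read_state();R0=R.from_quat(st['ee_rot']);print(R0.as_matrix().round(3),st['joints'])
print(arm.get_image('wrist')['hand_eye'])
rows([([440,-280,260],R0)],1)
E
```

```text
[ 5.89829976e+02  2.82894814e+01 -6.45576467e-02] -3.698880692791862
[[ -2.1  -3.3]
 [  0.4  -2. ]
 [ -1.7  -1.4]
 [ -2.7  -0.4]
 [ -0.8   0.3]
 [  0.3   0.7]
 [ -1.6  -0.7]
 [ -0.8  -1.5]
 [  2.3   0.8]
 [  1.6   1.9]
 [  0.    1.4]
 [109.4  12.9]
 [ 18.9  -8.5]
 [ -2.4   0.4]]
[[-0.935 -0.354 -0.   ]
 [-0.354  0.935 -0.   ]
 [ 0.    -0.    -1.   ]] [-9.50391917e-01  3.84706403e-01  7.94644901e-03  4.00777753e-05
 -1.19398872e+00 -2.58622265e-01]
[[ 7.46195347e-04 -9.57488052e-01 -2.88471962e-01  7.37351600e+01]
 [ 9.99997706e-01  1.29365165e-03 -1.70714116e-03  1.14620186e+00]
 [ 2.00774950e-03 -2.88470027e-01  9.57486821e-01 -1.43467602e+02]
 [ 0.00000000e+00  0.00000000e+00  0.00000000e+00  1.00000000e+00]]
[1, np.float64(-0.3124), np.float64(0.2074), np.float64(-0.0287), np.float64(0.0), np.float64(0.0), np.float64(0.0)]
```

```bash
python3 - <<'E'
from h import *
D=R.from_matrix(np.array([[0,-1,0],[-1,0,0],[0,0,-1.]]).T)  # x=-y, y=-x, z=-z
print(D.as_matrix())
rows([([473,-300,230],D)],1)
E
```

```text
[[ 0. -1.  0.]
 [-1.  0. -0.]
 [ 0.  0. -1.]]
[1, np.float64(-0.3362), np.float64(0.177), np.float64(0.0013), np.float64(-0.0), np.float64(-0.0), np.float64(-69.3)]
```

Call:
servo_tool(
  increments=[
    [1,-0.336,0.177,0.001,0,0,-69.3],
    [1,-0.336,0.177,0.001,0,0,-69.3],
    [1,-0.336,0.177,0.001,0,0,-69.3],
    [1,-0.336,0.177,0.001,0,0,-69.3],
    [1,-0.336,0.177,0.001,0,0,-69.3],
    [1,-0.336,0.177,0.001,0,0,-69.3],
    [1,-0.336,0.177,0.001,0,0,-69.3],
    [1,-0.336,0.177,0.001,0,0,-69.3],
    [1,-0.336,0.177,0.001,0,0,-69.3],
    [1,-0.336,0.177,0.001,0,0,-69.3],
  ],
)

```text
clock: 2.7
position: [472.2, -300.8, 230.4]
ee_rot: [-0.707, 0.708, -0.0, -0.0]
contact_force: [-0.9, 0.2, -0.3]
gripper_width: 85.6
grasp_force: 0.0
```

```bash
python3 - <<'E'
from h import *
st=arm.read_state();im=arm.get_image('wrist');save(im,'w1.png')
print(st['position'],np.round(st['joints'],3),R.from_quat(st['ee_rot']).as_matrix().round(3))
for r in arm.spot_point('wrist','figure')[:3]: print(r,onz(im,r['centre'],28,st))
c=im['color'];hsv=cv2.cvtColor(c,cv2.COLOR_RGB2HSV);m=((hsv[...,1]<45)&(hsv[...,2]>110)).astype(np.uint8)
n,l,s,ce=cv2.connectedComponentsWithStats(m)
for i in np.argsort(-s[1:,4])[:3]+1: print(s[i],ce[i])
i=1+np.argmax(s[1:,4]);y,x=np.where(l==i)
W=np.array([onz(im,(a,b),28,st)[:2] for a,b in zip(x[::7],y[::7])])
mu=W.mean(0);u=np.linalg.svd(W-mu,full_matrices=0)[2][0];u*=np.sign(u[1]);a=(W-mu)@u;print(mu,u,mu+u*a.min(),mu+u*a.max())
E
```

```text
[ 472.23766068 -300.78973261  230.37556775] [-0.278  0.275 -0.156  0.    -1.14   0.276] [[-0.002 -1.     0.   ]
 [-1.     0.002 -0.   ]
 [ 0.    -0.    -1.   ]]
{'centre': [150.1, 230.9], 'p': 0.94} [ 603.26925344 -219.72744778   28.        ]
{'centre': [404.1, 204.4], 'p': 0.66} [ 297.63740795 -253.77667442   28.        ]
[ 220  143   63   99 3468] [249.25576701 188.14532872]
[  0 226  21  96 972] [  6.79115226 282.26440329]
[115 245  44  54 642] [135.12928349 270.9423676 ]
[ 481.85087541 -273.19697607] [0.22469937 0.97442814] [ 470.32987341 -323.15879091] [ 497.15957597 -206.80948106]
```

View pics/w1.png

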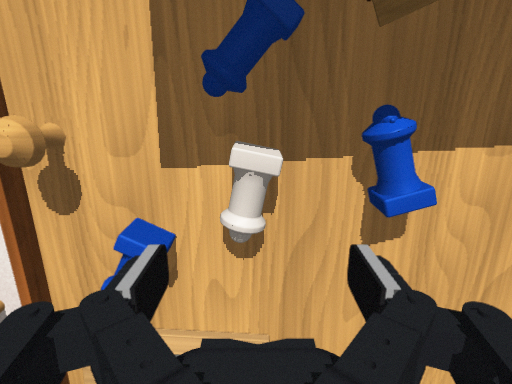

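The wrist view shows the white figure with its foot edge from (234,144) to (282,152) and its cape at (243,220). Next I'll work out the axis and the grasp rows.

```bash
python3 - <<'E'
from h import *
st=arm.read_state();im=arm.get_image('wrist')
c=im['color'];hsv=cv2.cvtColor(c,cv2.COLOR_RGB2HSV);m=((hsv[...,1]<70)&(hsv[...,2]>70)).astype(np.uint8)
l=cv2.connectedComponents(m)[1];m=l==l[190,250]
for r in list(range(142,182,4))+list(range(182,245,4)):
    x=np.where(m[r])[0]
    if len(x):
        a=onz(im,(x[0],r),28,st);b=onz(im,(x[-1]+1,r),28,st);print(r,x[0],x[-1],a[:2].round(1),b[:2].round(1),((a+b)/2)[:2].round(1))
for p in [(234,144),(282,152)]: print(onz(im,p,56,st))
E
```

```text
142 235 245 [ 497.2 -327.9] [ 484.8 -327.9] [ 491.  -327.9]
146 233 264 [ 499.6 -323.4] [ 463.5 -323.4] [ 481.5 -323.4]
150 231 279 [ 501.9 -318.9] [ 446.5 -318.8] [ 474.2 -318.8]
154 230 281 [ 503.2 -314.3] [ 444.1 -314.3] [ 473.6 -314.3]
158 230 282 [ 503.3 -309.7] [ 442.8 -309.7] [ 473.1 -309.7]
162 229 282 [ 504.6 -305.1] [ 442.7 -305.1] [ 473.7 -305.1]
166 231 281 [ 502.4 -300.4] [ 443.8 -300.4] [ 473.1 -300.4]
170 234 280 [ 499.1 -295.7] [ 444.8 -295.7] [ 471.9 -295.7]
174 235 279 [ 498. -291.] [ 445.9 -291. ] [ 471.9 -291. ]
178 234 270 [ 499.3 -286.2] [ 456.2 -286.2] [ 477.8 -286.2]
182 233 267 [ 500.5 -281.4] [ 459.7 -281.4] [ 480.1 -281.4]
186 233 266 [ 500.7 -276.6] [ 460.8 -276.5] [ 480.7 -276.5]
190 232 266 [ 502.  -271.7] [ 460.8 -271.7] [ 481.4 -271.7]
194 231 265 [ 503.3 -266.7] [ 461.9 -266.7] [ 482.6 -266.7]
198 231 264 [ 503.4 -261.8] [ 463.1 -261.8] [ 483.2 -261.8]
202 230 263 [ 504.7 -256.8] [ 464.2 -256.8] [ 484.5 -256.8]
206 229 262 [ 506.  -251.7] [ 465.4 -251.7] [ 485.7 -251.7]
210 224 261 [ 512.2 -246.7] [ 466.6 -246.6] [ 489.4 -246.7]
214 221 260 [ 515.9 -241.5] [ 467.8 -241.5] [ 491.8 -241.5]
218 220 263 [ 517.3 -236.4] [ 464.1 -236.4] [ 490.7 -236.4]
222 221 265 [ 516.3 -231.2] [ 461.7 -231.2] [ 489.  -231.2]
226 225 264 [ 511.6 -225.9] [ 462.8 -225.9] [ 487.2 -225.9]
230 229 262 [ 506.9 -220.6] [ 465.3 -220.6] [ 486.1 -220.6]
234 230 251 [ 505.8 -215.3] [ 478.7 -215.3] [ 492.3 -215.3]
238 232 248 [ 503.5 -209.9] [ 482.5 -209.9] [ 493.  -209.9]
242 239 241 [ 494.9 -204.5] [ 491.2 -204.5] [ 493.1 -204.5]
[ 496.21075693 -329.48114921   56.        ]
[ 446.37250697 -321.14803214   56.        ]
```

```bash
python3 - <<'E'
from h import *
F=512/800
for c,p in [('top',(391,276)),('scene',(400,364))]:
    im=arm.get_image(c);h=im['color'].astype(int);x,y=int(p[0]*F),int(p[1]*F)
    m=(np.abs(h-h[y,x]).sum(2)<45).astype(np.uint8);n,l,s,ce=cv2.connectedComponentsWithStats(m);i=l[y,x];print(c,s[i],ce[i],onz(im,ce[i],24))
    print(onz(im,(s[i][0]+s[i][2]/2-.5,s[i][1]+s[i][3]/2-.5),24))
a=np.radians(30);u=np.array([.179,.984,0]);u/=np.linalg.norm(u)
z=np.array([0,0,-np.cos(a)])-np.sin(a)*u;y=np.array([-u[1],u[0],0]);x=np.cross(y,z)
Rg=R.from_matrix(np.array([x,y,z]).T);G=np.array([481.7,-269.4,28])
rows([(G+19*z-100*z,Rg),(G+19*z,Rg)],1)
np.save('Rg.npy',Rg.as_matrix())
E
```

```text
top [238 164  26  23 462] [251.01298701 175.14718615] [594.62833692  27.61538074  24.        ]
[595.20367459  29.47208413  24.        ]
scene [239 219  34  25 591] [254.83756345 232.60575296] [596.6745858   28.11109152  24.        ]
[590.46091738  27.62257628  24.        ]
[1, np.float64(-0.0709), np.float64(-0.0163), np.float64(0.1322), np.float64(-2.7), np.float64(29.9), np.float64(10.0)]
[1, np.float64(-0.0217), np.float64(-0.0074), np.float64(0.2188), np.float64(-2.7), np.float64(29.9), np.float64(10.0)]
```

Call:
servo_tool(
  increments=[
    [1,-0.071,-0.0163,0.132,-2.7,29.9,10],
    [1,-0.071,-0.0163,0.132,-2.7,29.9,10],
    [1,-0.071,-0.0163,0.132,-2.7,29.9,10],
    [1,-0.071,-0.0163,0.132,-2.7,29.9,10],
    [1,-0.071,-0.0163,0.132,-2.7,29.9,10],
    [1,-0.06,-0.0145,0.151,-2.7,29.9,10],
    [1,-0.05,-0.0125,0.169,-2.7,29.9,10],
    [1,-0.04,-0.0107,0.187,-2.7,29.9,10],
    [1,-0.03,-0.0089,0.204,-2.7,29.9,10],
    [1,-0.0217,-0.0074,0.2188,-2.7,29.9,10],
    [1,-0.0217,-0.0074,0.2188,-2.7,29.9,10],
  ],
)

```text
clock: 4.32
position: [479.2, -279.1, 10.7]
ee_rot: [-0.619, 0.741, -0.165, -0.199]
contact_force: [0.5, -0.5, -0.1]
gripper_width: 85.5
grasp_force: 0.0
```

```bash
python3 - <<'E'
from h import *
st=arm.read_state();Rt=R.from_quat(st['ee_rot']).as_matrix()
print('G now',np.array(st['position'])-19*Rt[:,2],np.round(st['joints'],3),(Rt-np.load('Rg.npy')).round(3))
save(arm.get_image('wrist'),'w2.png')
E
```

```text
G now [ 480.96256616 -269.80805472   27.14159936] [-0.138  0.528 -0.824  1.173 -0.572 -1.155] [[ 0.001 -0.    -0.002]
 [-0.    -0.     0.   ]
 [-0.     0.003 -0.   ]]
```

View pics/w2.png

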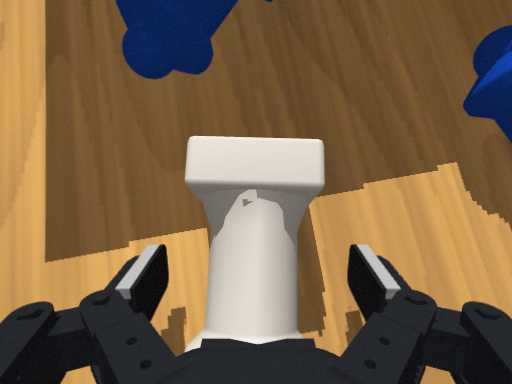

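The waist (columns 208–298) is centred between the fingers (165–350), so I'll close and lift.

Call:
servo_tool(
  increments=[
    [0,0,0,0,0,0,0],
    [0,0,0,0,0,0,0],
    [0,0,0,0,0,0,0],
    [0,0,0,0,0,0,0],
    [0,0,0,0,0,0,0],
    [0,0,0,0,0,0,0],
  ],
)

```text
clock: 5.12
position: [481.1, -278.1, 12.4]
ee_rot: [-0.62, 0.741, -0.167, -0.198]
contact_force: [-0.6, 2.8, 6.8]
gripper_width: 38.8
grasp_force: 59.9
```

```bash
python3 - <<'E'
from h import *
st=arm.read_state();print(st['joints'])
R0=R.from_quat(st['ee_rot']);M=R0.as_matrix();p=np.array(st['position'])
u=np.array([.179,.984,0]);u/=np.linalg.norm(u)
side=np.cross(u,[0,0,1]) # rotate u->up about this
S=R.from_rotvec(side*np.pi/2)
def tgt(f,G,yaw): 
    r=R.from_euler('z',yaw*f,degrees=True)*R.from_rotvec(side*np.pi/2*f)*R0
    return (G+19*r.as_matrix()[:,2],r)
G0=p-19*M[:,2]
yaw=65-np.degrees(np.arctan2(u[1],u[0]))
L=G0+[0,0,190]
F=np.array([592,28,24+57+60.])
rows([(L+19*M[:,2],R0)],0,st)
for f in np.linspace(0,1,13)[1:]: rows([tgt(f,L+(F-L)*f,yaw)],0,st)
E
```

```text
[-0.13537324  0.5256949  -0.82315909  1.17335328 -0.57261756 -1.15565061]
[0, np.float64(0.095), np.float64(-0.0003), np.float64(-0.1645), np.float64(0.0), np.float64(0.0), np.float64(0.0)]
[0, np.float64(0.0668), np.float64(-0.0047), np.float64(-0.1721), np.float64(-0.5), np.float64(-7.5), np.float64(1.1)]
[0, np.float64(0.0387), np.float64(-0.0093), np.float64(-0.1799), np.float64(-0.9), np.float64(-15.0), np.float64(2.3)]
[0, np.float64(0.0106), np.float64(-0.0139), np.float64(-0.188), np.float64(-1.1), np.float64(-22.5), np.float64(3.6)]
[0, np.float64(-0.0174), np.float64(-0.0187), np.float64(-0.1965), np.float64(-1.2), np.float64(-30.0), np.float64(4.9)]
[0, np.float64(-0.0451), np.float64(-0.0236), np.float64(-0.2052), np.float64(-1.1), np.float64(-37.4), np.float64(6.2)]
[0, np.float64(-0.0727), np.float64(-0.0285), np.float64(-0.2142), np.float64(-0.9), np.float64(-44.9), np.float64(7.6)]
[0, np.float64(-0.1), np.float64(-0.0336), np.float64(-0.2234), np.float64(-0.5), np.float64(-52.4), np.float64(9.0)]
[0, np.float64(-0.127), np.float64(-0.0387), np.float64(-0.2327), np.float64(0.1), np.float64(-59.8), np.float64(10.4)]
[0, np.float64(-0.1538), np.float64(-0.0439), np.float64(-0.2423), np.float64(0.9), np.float64(-67.2), np.float64(11.8)]
[0, np.float64(-0.1802), np.float64(-0.0492), np.float64(-0.2519), np.float64(1.9), np.float64(-74.7), np.float64(13.2)]
[0, np.float64(-0.2063), np.float64(-0.0544), np.float64(-0.2617), np.float64(3.0), np.float64(-82.0), np.float64(14.6)]
[0, np.float64(-0.2321), np.float64(-0.0597), np.float64(-0.2714), np.float64(4.4), np.float64(-89.4), np.float64(16.0)]
```

Call:
servo_tool(
  increments=[
    [0,0.03,0,-0.052,0,0,0],
    [0,0.06,0,-0.104,0,0,0],
    [0,0.095,0,-0.1645,0,0,0],
    [0,0.095,0,-0.1645,0,0,0],
    [0,0.0668,-0.0047,-0.172,-0.5,-7.5,1.1],
    [0,0.0387,-0.0093,-0.18,-0.9,-15,2.3],
    [0,0.0106,-0.0139,-0.188,-1.1,-22.5,3.6],
    [0,-0.0174,-0.0187,-0.1965,-1.2,-30,4.9],
    [0,-0.045,-0.0236,-0.205,-1.1,-37.4,6.2],
    [0,-0.0727,-0.0285,-0.214,-0.9,-44.9,7.6],
  ],
)

```text
clock: 6.38
position: [537.3, -115.0, 158.2]
ee_rot: [-0.584, 0.801, 0.079, 0.106]
contact_force: [-0.6, -0.2, -3.0]
gripper_width: 38.4
grasp_force: 61.5
```

```bash
cat >> h.py <<'E'
def place_rows(h,n=6,Fxy=(592,28),a=30,d=65):
    st=arm.read_state();print(np.round(st['joints'],3),st['position'],st['gripper_width'])
    a=np.radians(a);dv=np.array([np.cos(np.radians(d)),np.sin(np.radians(d)),0])
    z=np.cos(a)*dv-np.array([0,0,np.sin(a)]);y=np.array([-dv[1],dv[0],0]);x=np.cross(y,z)
    r=R.from_matrix(np.array([x,y,z]).T);R0=R.from_quat(st['ee_rot']);p0=np.array(st['position'])
    G0=p0-19*R0.as_matrix()[:,2];G1=np.array([*Fxy,h]);w=(R0.inv()*r).as_rotvec()
    for f in np.linspace(0,1,n+1)[1:]:
        q=R0*R.from_rotvec(w*f);rows([(G0+(G1-G0)*f+19*q.as_matrix()[:,2],q)],0,st)
E
python3 -c "
from h import *
place_rows(141,6)"
```

```text
[-0.071  0.33  -0.185 -0.305 -1.016 -0.083] [ 537.31182982 -114.99671716  158.18219061] 38.4095933727135
[0, np.float64(-0.0263), np.float64(-0.0017), np.float64(0.0124), np.float64(0.8), np.float64(-7.5), np.float64(1.0)]
[0, np.float64(-0.0526), np.float64(-0.0034), np.float64(0.0246), np.float64(1.6), np.float64(-14.9), np.float64(1.9)]
[0, np.float64(-0.0787), np.float64(-0.0052), np.float64(0.0364), np.float64(2.3), np.float64(-22.4), np.float64(2.9)]
[0, np.float64(-0.1048), np.float64(-0.007), np.float64(0.0479), np.float64(3.1), np.float64(-29.8), np.float64(3.8)]
[0, np.float64(-0.1306), np.float64(-0.0088), np.float64(0.0591), np.float64(3.9), np.float64(-37.3), np.float64(4.8)]
[0, np.float64(-0.1563), np.float64(-0.0106), np.float64(0.0701), np.float64(4.7), np.float64(-44.8), np.float64(5.8)]
```

Call:
servo_tool(
  increments=[
    [0,-0.0263,-0.0017,0.0124,0.8,-7.5,1],
    [0,-0.0526,-0.0034,0.0246,1.6,-14.9,1.9],
    [0,-0.0787,-0.0052,0.0364,2.3,-22.4,2.9],
    [0,-0.1048,-0.007,0.0479,3.1,-29.8,3.8],
    [0,-0.1306,-0.0088,0.0591,3.9,-37.3,4.8],
    [0,-0.1563,-0.0106,0.0701,4.7,-44.8,5.8],
    [0,-0.1563,-0.0106,0.0701,4.7,-44.8,5.8],
    [0,-0.1563,-0.0106,0.0701,4.7,-44.8,5.8],
  ],
)

```text
clock: 7.38
position: [599.4, 40.9, 132.2]
ee_rot: [-0.467, 0.731, 0.266, 0.42]
contact_force: [-0.0, 0.5, -1.5]
gripper_width: 38.5
grasp_force: 61.4
```

```bash
python3 - <<'E'
from h import *
place_rows(91,1)
o=[]
for c,(x,y) in [('top',(250,175)),('scene',(255,215))]:
    im=arm.get_image(c);k=im['color'][y-75:y+75,x-66:x+66,::-1];o.append(cv2.resize(k,None,fx=3,fy=3,interpolation=cv2.INTER_CUBIC))
cv2.imwrite('pics/p3.png',np.hstack(o))
E
```

```text
[-0.266  0.508 -0.132 -1.213 -1.139  0.518] [599.35694519  40.93908237 132.19626145] 38.45611854783367
[0, np.float64(0.0429), np.float64(0.0014), np.float64(0.027), np.float64(-0.0), np.float64(-0.3), np.float64(0.2)]
```

View pics/p3.png

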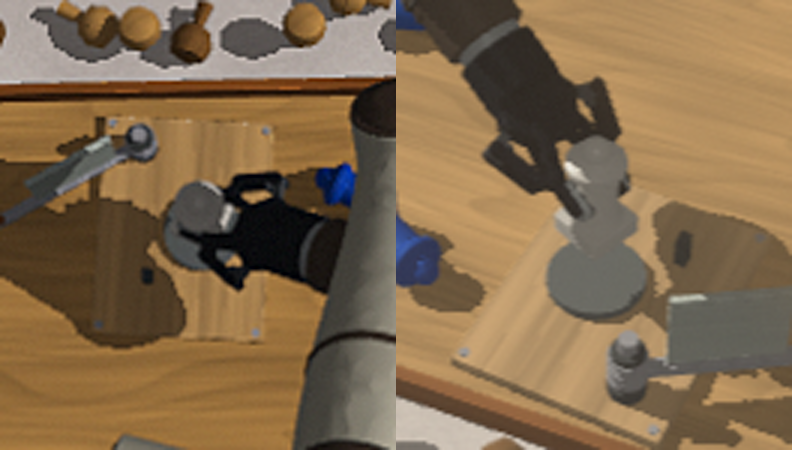

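Call:
servo_tool(
  increments=[
    [0,0.021,0.001,0.0135,0,-0.3,0.2],
    [0,0.043,0.001,0.027,0,-0.3,0.2],
    [0,0.0463,0.001,0.029,0,-0.3,0.2],
    [0,0.0463,0.001,0.029,0,-0.3,0.2],
    [0,0.0463,0.001,0.029,0,-0.3,0.2],
  ],
)

```text
clock: 8.1
position: [600.7, 43.6, 80.1]
ee_rot: [-0.466, 0.729, 0.268, 0.424]
contact_force: [-0.8, -0.5, -1.7]
gripper_width: 38.0
grasp_force: 61.5
```

```bash
python3 - <<'E'
from h import *
place_rows(84,1);place_rows(81,1);place_rows(78,1)
for c in ['top','scene']:
    im=arm.get_image(c)
    print(proj(im,[[592,28,24],[592,28,148],[592,28,31]]).round(1))
    for k in ['plate','figure']:
        for r in arm.spot_point(c,k)[:3]: print(c,k,r['p'],r['centre'],onz(im,r['centre'],24).round(1))
E
```

```text
[-0.278  0.6   -0.149 -1.266 -1.115  0.64 ] [600.67784493  43.59040712  80.10911163] 37.99984343517718
[0, np.float64(0.0055), np.float64(0.0013), np.float64(0.0016), np.float64(-0.1), np.float64(0.2), np.float64(0.2)]
[-0.278  0.6   -0.149 -1.266 -1.115  0.64 ] [600.67784493  43.59040712  80.10911163] 37.99984343517718
[0, np.float64(0.0081), np.float64(0.0013), np.float64(0.0031), np.float64(-0.1), np.float64(0.2), np.float64(0.2)]
[-0.278  0.6   -0.149 -1.266 -1.115  0.64 ] [600.67784493  43.59040712  80.10911163] 37.99984343517718
[0, np.float64(0.0107), np.float64(0.0013), np.float64(0.0046), np.float64(-0.1), np.float64(0.2), np.float64(0.2)]
[[250.9 175.9]
 [249.9 169.8]
 [250.9 175.5]]
top plate 0.77 [251.5, 174.8] [595.9  25.8  24. ]
top figure 0.77 [334.1, 254.9] [ 301.9 -264.6   24. ]
top figure 0.67 [252.5, 176.4] [589.9  22.3  24. ]
top figure 0.65 [387.3, 211.2] [ 454.4 -464.9   24. ]
[[255.4 231.4]
 [255.6 201.5]
 [255.4 229.8]]
scene plate 0.63 [256.4, 232.1] [593.3  31.5  24. ]
scene figure 0.68 [256.2, 230.5] [588.   28.8  24. ]
scene figure 0.59 [178.4, 207.7] [ 593.7 -218.2   24. ]
scene figure 0.58 [132.2, 156.1] [ 446.8 -468.1   24. ]
```

Call:
servo_tool(
  increments=[
    [0,0.003,0.001,0.0007,0,0.2,0],
    [0,0.0055,0.001,0.0016,0,0.2,0],
    [0,0.0068,0.001,0.0023,0,0.2,0],
    [0,0.0068,0.001,0.0023,0,0.2,0],
  ],
)

```text
clock: 8.9
position: [598.5, 42.9, 71.3]
ee_rot: [-0.465, 0.731, 0.268, 0.422]
contact_force: [0.3, -0.3, -2.7]
gripper_width: 38.5
grasp_force: 61.5
```

Call:
servo_tool(
  increments=[
    [0,0.0009,0,0.0005,0,0,0],
    [0,0.0009,0,0.0005,0,0,0],
    [0,0.0017,0,0.001,0,0,0],
    [0,0.0017,0,0.001,0,0,0],
  ],
)

```text
clock: 9.4
position: [598.6, 42.9, 69.7]
ee_rot: [-0.466, 0.73, 0.268, 0.422]
contact_force: [0.0, 0.3, -2.2]
gripper_width: 38.5
grasp_force: 61.9
```

Call:
servo_tool(
  increments=[
    [0,0.0009,0,0.0005,0,0,0],
    [0,0.0009,0,0.0005,0,0,0],
    [0,0.0017,0,0.001,0,0,0],
    [0,0.0017,0,0.001,0,0,0],
  ],
)

```text
clock: 9.9
position: [598.6, 42.9, 69.6]
ee_rot: [-0.466, 0.729, 0.268, 0.423]
contact_force: [-4.0, -3.4, 8.6]
gripper_width: 38.6
grasp_force: 62.6
```

Call:
servo_tool(
  increments=[
    [0.6,-0.0006,0,-0.0003,0,0,0],
    [1,-0.0006,0,-0.0003,0,0,0],
    [1,-0.0006,0,-0.0003,0,0,0],
    [1,-0.0006,0,-0.0003,0,0,0],
    [1,-0.0006,0,-0.0003,0,0,0],
    [1,-0.0006,0,-0.02,0,0,0],
    [1,-0.0006,0,-0.05,0,0,0],
    [1,-0.0006,0,-0.09,0,0,0],
    [1,-0.0006,0,-0.13,0,0,0],
    [1,-0.0006,0,-0.13,0,0,0],
  ],
)

```text
clock: 11.15
position: [550.9, -62.0, 135.3]
ee_rot: [-0.465, 0.731, 0.265, 0.423]
contact_force: [0.9, -0.1, -0.0]
gripper_width: 85.4
grasp_force: 0.0
```

```bash
python3 - <<'E'
from h import *
st=arm.read_state();print(np.round(st['joints'],3),st['position'],st['gripper_width'])
o=[]
for c,(x,y) in [('top',(235,175)),('scene',(275,225))]:
    im=arm.get_image(c);k=im['color'][y-75:y+75,x-66:x+100,::-1];o.append(cv2.resize(k[:,:133],None,fx=3,fy=3,interpolation=cv2.INTER_CUBIC))
    for n,z in [('figure',24),('plate',24),('pivot',50),('handle',95),('sheet',90)]:
        for r in arm.spot_point(c,n)[:2]: print(c,n,r['p'],np.round(r['centre']),onz(im,r['centre'],z).round(1))
cv2.imwrite('pics/p4.png',np.hstack(o))
E
```

```text
[-0.46   0.509 -0.137 -1.129 -1.276  0.591] [550.89057801 -61.99985694 135.34445319] 85.38049161272109
top figure 0.91 [316. 172.] [ 603.  -209.1   24. ]
top figure 0.67 [388. 212.] [ 450.  -468.7   24. ]
top plate 0.75 [252. 178.] [585.2  25.6  24. ]
top pivot 0.9 [233. 149.] [687.6  89.8  50. ]
top handle 0.89 [179. 171.] [602.8 274.6  95. ]
top handle 0.6 [210. 159.] [643.  169.4  95. ]
top sheet 0.81 [211. 156.] [655.  166.2  90. ]
top sheet 0.46 [253. 177.] [576.9  18.6  90. ]
scene figure 0.81 [255. 232.] [593.9  28.1  24. ]
scene figure 0.68 [130. 155.] [ 445.3 -477.4   24. ]
scene plate 0.78 [254. 230.] [589.5  22.   24. ]
scene pivot 0.96 [267. 258.] [683.9  99.1  50. ]
scene pivot 0.21 [254. 235.] [626.7  37.4  50. ]
scene handle 0.75 [341. 247.] [613.1 273.8  95. ]
scene sheet 0.57 [301. 251.] [658.3 181.6  90. ]
```

View pics/p4.png

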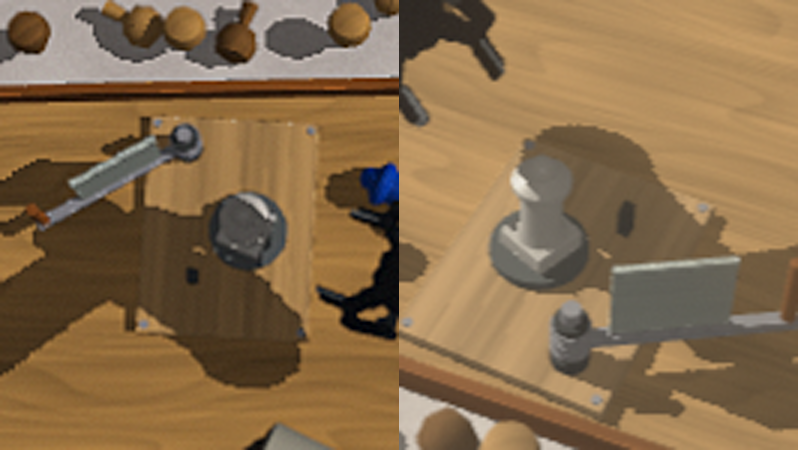

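The figure stands on the plate, let go of, with its foot corners at (505,240), (543,268) and (577,238) in the crop. I'll check centring, then plan the shield.

```bash
python3 - <<'E'
from h import *
im=arm.get_image('scene')
g=lambda p,z:onz(im,((p[0]-399+.5)/3+208.5,(p[1]+.5)/3+149.5),z)[:2]
print('foot mid',(g((505,240),46)+g((577,238),46))/2, g((543,268),24))
print('plate L,R,bottom',g((490,248),24),g((588,248),24),g((539,288),24))
m=np.array([g((490,248),24),g((588,248),24)]);print(m.mean(0),np.linalg.norm(m[0]-m[1]))
from scipy.optimize import least_squares
sc={'plate':None}
t=arm.get_image('top')
def lr(k):
    r=[arm.spot_point(c,k) for c in('scene','top')]
    O=[ray(i,q[0]['centre']) for i,q in zip((im,t),r)]
    A=sum(np.eye(3)-np.outer(d,d)/(d@d) for o,d in O);b=sum((np.eye(3)-np.outer(d,d)/(d@d))@o for o,d in O);return np.linalg.solve(A,b)
for k in('pivot','handle','sheet','plate'): print(k,lr(k).round(1))
E
```

```text
foot mid [601.41492915  33.4947883 ] [616.30934796  41.63137048]
plate L,R,bottom [612.79289459 -13.8980261 ] [577.61729931  71.98158851] [639.71068815  47.082663  ]
[595.20509695  29.0417812 ] 92.80426018156837
pivot [689.9  92.4  50.5]
handle [601.5 273.   82.6]
sheet [653.8 180.9  93.5]
plate [588.8  23.2  25.1]
```

```bash
cat >> h.py <<'E'
def down(yaw): # tool x at yaw deg
    c,s=np.cos(np.radians(yaw)),np.sin(np.radians(yaw));x=np.array([c,s,0]);z=np.array([0,0,-1.]);return R.from_matrix(np.array([x,np.cross(z,x),z]).T)
E
python3 - <<'E'
from h import *
st=arm.read_state()
R0=R.from_quat(st['ee_rot'])
rows([([510,-120,280],R0),([530,-60,290],down(-65)),([602,272,230],down(-62))],1)
E
```

```text
[1, np.float64(-0.0906), np.float64(0.0109), np.float64(-0.1365), np.float64(0.0), np.float64(0.0), np.float64(0.0)]
[1, np.float64(-0.1307), np.float64(0.0182), np.float64(-0.0871), np.float64(-26.2), np.float64(55.9), np.float64(-45.2)]
[1, np.float64(-0.2447), np.float64(0.0936), np.float64(0.2297), np.float64(-27.8), np.float64(55.4), np.float64(-47.9)]
```

Call:
servo_tool(
  increments=[
    [1,-0.0906,0.011,-0.1365,0,0,0],
    [1,-0.0906,0.011,-0.1365,0,0,0],
    [1,-0.0906,0.011,-0.1365,0,0,0],
    [1,-0.1307,0.018,-0.087,-26.2,55.9,-45.2],
    [1,-0.1307,0.018,-0.087,-26.2,55.9,-45.2],
    [1,-0.1307,0.018,-0.087,-26.2,55.9,-45.2],
    [1,-0.1307,0.018,-0.087,-26.2,55.9,-45.2],
    [1,-0.1307,0.018,-0.087,-26.2,55.9,-45.2],
    [1,-0.1307,0.018,-0.087,-26.2,55.9,-45.2],
    [1,-0.1307,0.018,-0.087,-26.2,55.9,-45.2],
    [1,-0.1307,0.018,-0.087,-26.2,55.9,-45.2],
  ],
)

```text
clock: 13.62
position: [529.6, -58.2, 289.5]
ee_rot: [0.844, -0.536, -0.001, 0.0]
contact_force: [0.5, -0.5, -0.4]
gripper_width: 85.0
grasp_force: 0.0
```

```bash
python3 - <<'E'
from h import *
st=arm.read_state();print(np.round(st['joints'],3))
rows([([602,272,290],down(-62)),([602,272,230],down(-62))],1)
E
```

```text
[ 0.195  0.19  -0.118 -0.    -1.263  0.245]
[1, np.float64(-0.268), np.float64(-0.2061), np.float64(-0.0007), np.float64(0.1), np.float64(0.0), np.float64(-2.8)]
[1, np.float64(-0.2679), np.float64(-0.2062), np.float64(0.0593), np.float64(0.1), np.float64(0.0), np.float64(-2.8)]
```

Call:
servo_tool(
  increments=[
    [1,-0.268,-0.206,0,0,0,-2.8],
    [1,-0.268,-0.206,0,0,0,-2.8],
    [1,-0.268,-0.206,0,0,0,-2.8],
    [1,-0.268,-0.206,0,0,0,-2.8],
    [1,-0.268,-0.206,0,0,0,-2.8],
    [1,-0.268,-0.206,0,0,0,-2.8],
    [1,-0.268,-0.206,0,0,0,-2.8],
    [1,-0.268,-0.206,0.059,0,0,-2.8],
    [1,-0.268,-0.206,0.059,0,0,-2.8],
    [1,-0.268,-0.206,0.059,0,0,-2.8],
  ],
)

```text
clock: 14.88
position: [605.0, 269.2, 233.3]
ee_rot: [0.856, -0.517, 0.001, -0.001]
contact_force: [0.4, -0.2, 0.3]
gripper_width: 85.6
grasp_force: 0.0
```

```bash
python3 - <<'E'
from h import *
st=arm.read_state();im=arm.get_image('wrist');save(im,'w5.png');print(np.round(st['joints'],3),st['position'])
for n,z in [('handle',95),('sheet',90),('pivot',50)]:
    for r in arm.spot_point('wrist',n)[:2]: print(n,r['p'],np.round(r['centre']),onz(im,r['centre'],z,st).round(1))
E
```

```text
[ 6.630e-01  4.460e-01  1.090e-01  1.000e-03 -1.231e+00 -1.790e-01] [604.99662236 269.15464053 233.32161268]
handle 0.98 [255. 180.] [607.1 270.6  95. ]
sheet 0.59 [259.  60.] [653.4 175.4  90. ]
```

View pics/w5.png

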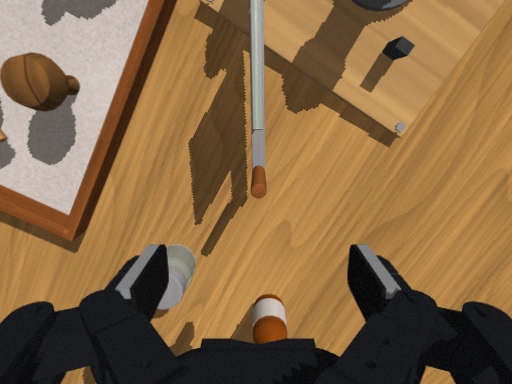

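The wrist view shows the handle peg at about (258,182), midway between the fingers. The jar and the bottle are well clear.

```bash
python3 - <<'E'
from h import *
im=arm.get_image('wrist');st=arm.read_state()
print(onz(im,(259,187),124,st))
rows([([606.5,271,150],down(-62)),([606.5,271,72],down(-62))],.4,st)
E
```

```text
[603.8441135  268.95040433 124.        ]
[0.4, np.float64(0.0003), np.float64(-0.0019), np.float64(0.0831), np.float64(-0.2), np.float64(0.1), np.float64(-0.2)]
[0.4, np.float64(0.0004), np.float64(-0.0017), np.float64(0.1611), np.float64(-0.2), np.float64(0.1), np.float64(-0.2)]
```

Call:
servo_tool(
  increments=[
    [1,0,-0.001,0.04,0,0,0],
    [1,0,-0.001,0.08,0,0,0],
    [1,0,-0.001,0.12,0,0,0],
    [1,0,-0.001,0.161,0,0,0],
    [1,0,-0.001,0.161,0,0,0],
    [0.4,0,-0.001,0.161,0,0,0],
    [0.4,0,-0.001,0.161,0,0,0],
    [0.4,0,-0.001,0.161,0,0,0],
  ],
)

```text
clock: 16.12
position: [605.3, 271.0, 71.8]
ee_rot: [0.856, -0.517, 0.0, -0.002]
contact_force: [-0.6, -0.2, -0.3]
gripper_width: 34.5
grasp_force: 0.0
```

```bash
cat >> h.py <<'E'
def arc(angs,C=(693,96),e0=116.5,lead=10,g=.4):
    st=arm.read_state();print(st['position'],np.round(st['joints'],3),st['contact_force'],st['gripper_width'])
    for a in angs:
        e=np.radians(e0+np.degrees(a));v=np.array([np.cos(e),np.sin(e)]);t=np.array([-v[1],v[0]])
        p=np.array(C)+195*v+lead*t
        rows([([*p,72],down(e0+np.degrees(a)+180))],g,st)
E
python3 -c "
from h import *
arc(np.linspace(0,.9,11))"
```

```text
[605.30326693 271.02612212  71.84776811] [ 0.664  0.585 -0.085 -0.    -0.898 -0.179] [-0.60274067 -0.20676784 -0.34828496] 34.522191699582486
[0.4, np.float64(0.0006), np.float64(0.0096), np.float64(-0.0002), np.float64(-0.2), np.float64(0.0), np.float64(1.3)]
[0.4, np.float64(0.0018), np.float64(0.0271), np.float64(-0.0002), np.float64(-0.2), np.float64(0.0), np.float64(-3.9)]
[0.4, np.float64(0.0047), np.float64(0.0445), np.float64(-0.0003), np.float64(-0.2), np.float64(0.0), np.float64(-9.0)]
[0.4, np.float64(0.0091), np.float64(0.0615), np.float64(-0.0004), np.float64(-0.2), np.float64(0.0), np.float64(-14.2)]
[0.4, np.float64(0.015), np.float64(0.078), np.float64(-0.0004), np.float64(-0.2), np.float64(0.0), np.float64(-19.3)]
[0.4, np.float64(0.0224), np.float64(0.094), np.float64(-0.0005), np.float64(-0.2), np.float64(0.0), np.float64(-24.5)]
[0.4, np.float64(0.0312), np.float64(0.1092), np.float64(-0.0005), np.float64(-0.2), np.float64(-0.0), np.float64(-29.7)]
[0.4, np.float64(0.0413), np.float64(0.1235), np.float64(-0.0006), np.float64(-0.2), np.float64(-0.0), np.float64(-34.8)]
[0.4, np.float64(0.0527), np.float64(0.1369), np.float64(-0.0006), np.float64(-0.2), np.float64(-0.0), np.float64(-40.0)]
[0.4, np.float64(0.0652), np.float64(0.1492), np.float64(-0.0007), np.float64(-0.2), np.float64(-0.0), np.float64(-45.1)]
[0.4, np.float64(0.0788), np.float64(0.1604), np.float64(-0.0007), np.float64(-0.2), np.float64(-0.0), np.float64(-50.3)]
```

Half-way first, slowly, then check.

Call:
servo_tool(
  increments=[
    [0.4,0.0006,0.0096,0,0,0,1.3],
    [0.4,0.001,0.018,0,0,0,-1.3],
    [0.4,0.0018,0.027,0,0,0,-3.9],
    [0.4,0.003,0.036,0,0,0,-6.5],
    [0.4,0.0047,0.0445,0,0,0,-9],
    [0.4,0.0068,0.053,0,0,0,-11.6],
    [0.4,0.0091,0.0615,0,0,0,-14.2],
    [0.4,0.012,0.07,0,0,0,-16.8],
    [0.4,0.015,0.078,0,0,0,-19.3],
    [0.4,0.0187,0.086,0,0,0,-22],
    [0.4,0.0224,0.094,0,0,0,-24.5],
  ],
)

```text
clock: 17.5
position: [534.4, 208.4, 71.4]
ee_rot: [0.947, -0.323, 0.003, -0.004]
contact_force: [5.6, 2.1, -1.7]
gripper_width: 34.1
grasp_force: 2.7
```

```bash
python3 - <<'E'
from h import *
st=arm.read_state();im=arm.get_image('wrist');k=arm.get_image('scene')['color'][150:300,209:375,::-1]
cv2.imwrite('pics/p6.png',np.hstack([cv2.resize(im['color'][:,:,::-1],(400,300)),cv2.resize(k,(332,300))]))
for r in arm.spot_point('wrist','handle')[:2]: print(r['p'],np.round(r['centre']),onz(im,r['centre'],95,st).round(1))
arc(np.linspace(.45,1.05,13))
E
```

```text
0.64 [237. 272.] [539.4 216.1  95. ]
[533.98725056 208.19373274  71.45409601] [ 0.655  0.458 -0.327  0.001 -0.778  0.257] [ 4.61145605  2.66065017 -1.36927266] 34.292135524845925
[0.4, np.float64(-0.0006), np.float64(0.0015), np.float64(-0.0006), np.float64(-0.4), np.float64(-0.1), np.float64(-0.0)]
[0.4, np.float64(0.0002), np.float64(0.0112), np.float64(-0.0006), np.float64(-0.4), np.float64(-0.1), np.float64(-2.9)]
[0.4, np.float64(0.0014), np.float64(0.0209), np.float64(-0.0007), np.float64(-0.4), np.float64(-0.2), np.float64(-5.8)]
[0.4, np.float64(0.0031), np.float64(0.0305), np.float64(-0.0008), np.float64(-0.4), np.float64(-0.2), np.float64(-8.6)]
[0.4, np.float64(0.0053), np.float64(0.04), np.float64(-0.0008), np.float64(-0.4), np.float64(-0.2), np.float64(-11.5)]
[0.4, np.float64(0.008), np.float64(0.0494), np.float64(-0.0009), np.float64(-0.4), np.float64(-0.2), np.float64(-14.4)]
[0.4, np.float64(0.0111), np.float64(0.0586), np.float64(-0.0009), np.float64(-0.4), np.float64(-0.2), np.float64(-17.2)]
[0.4, np.float64(0.0147), np.float64(0.0677), np.float64(-0.001), np.float64(-0.4), np.float64(-0.2), np.float64(-20.1)]
[0.4, np.float64(0.0188), np.float64(0.0766), np.float64(-0.001), np.float64(-0.4), np.float64(-0.2), np.float64(-23.0)]
[0.4, np.float64(0.0232), np.float64(0.0853), np.float64(-0.0011), np.float64(-0.4), np.float64(-0.2), np.float64(-25.8)]
[0.4, np.float64(0.0281), np.float64(0.0937), np.float64(-0.0011), np.float64(-0.4), np.float64(-0.2), np.float64(-28.7)]
[0.4, np.float64(0.0335), np.float64(0.1019), np.float64(-0.0012), np.float64(-0.4), np.float64(-0.2), np.float64(-31.5)]
[0.4, np.float64(0.0392), np.float64(0.1098), np.float64(-0.0012), np.float64(-0.4), np.float64(-0.2), np.float64(-34.4)]
```

View pics/p6.png

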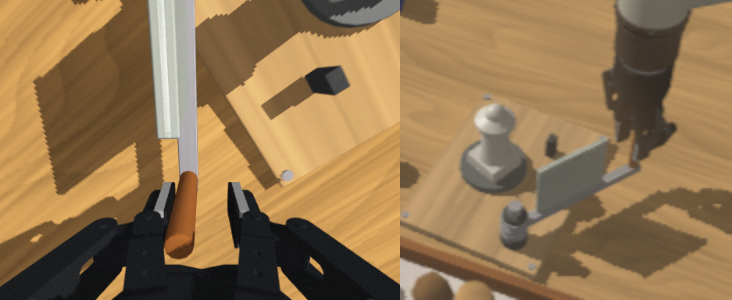

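The peg at (180,215) rests on the pushing pad, the arm is about half-way and the figure is still standing. I'll continue.

Call:
servo_tool(
  increments=[
    [0.4,0.0002,0.011,0,0,0,-2.9],
    [0.4,0.0014,0.021,0,0,0,-5.8],
    [0.4,0.003,0.0305,0,0,0,-8.6],
    [0.4,0.0053,0.04,0,0,0,-11.5],
    [0.4,0.008,0.049,0,0,0,-14.4],
    [0.4,0.011,0.0586,0,0,0,-17.2],
    [0.4,0.0147,0.0677,0,0,0,-20.1],
    [0.4,0.0188,0.0766,0,0,0,-23],
    [0.4,0.0232,0.0853,0,0,0,-25.8],
    [0.4,0.0232,0.0853,0,0,0,-25.8],
  ],
)

```text
clock: 18.9
position: [501.0, 127.3, 71.6]
ee_rot: [0.995, -0.104, 0.004, -0.003]
contact_force: [4.5, 5.8, 0.3]
gripper_width: 33.8
grasp_force: 3.2
```

```bash
python3 -c "
from h import *
arc(np.linspace(.9,1.1,9))"
```

```text
[500.95701949 127.2527915   71.60189154] [ 0.563  0.38  -0.467 -0.    -0.715  0.8  ] [4.48133535 5.78950424 0.25361904] 33.817775640372474
[0.4, np.float64(-0.0006), np.float64(0.0009), np.float64(-0.0004), np.float64(-0.4), np.float64(-0.4), np.float64(-0.0)]
[0.4, np.float64(-0.0003), np.float64(0.0057), np.float64(-0.0004), np.float64(-0.4), np.float64(-0.4), np.float64(-1.4)]
[0.4, np.float64(0.0001), np.float64(0.0106), np.float64(-0.0005), np.float64(-0.4), np.float64(-0.4), np.float64(-2.9)]
[0.4, np.float64(0.0007), np.float64(0.0154), np.float64(-0.0005), np.float64(-0.4), np.float64(-0.4), np.float64(-4.3)]
[0.4, np.float64(0.0013), np.float64(0.0203), np.float64(-0.0005), np.float64(-0.4), np.float64(-0.4), np.float64(-5.7)]
[0.4, np.float64(0.0021), np.float64(0.0251), np.float64(-0.0006), np.float64(-0.4), np.float64(-0.4), np.float64(-7.2)]
[0.4, np.float64(0.003), np.float64(0.0299), np.float64(-0.0006), np.float64(-0.4), np.float64(-0.4), np.float64(-8.6)]
[0.4, np.float64(0.0041), np.float64(0.0347), np.float64(-0.0006), np.float64(-0.4), np.float64(-0.4), np.float64(-10.0)]
[0.4, np.float64(0.0052), np.float64(0.0394), np.float64(-0.0006), np.float64(-0.3), np.float64(-0.4), np.float64(-11.5)]
```

Call:
servo_tool(
  increments=[
    [0.4,0,0.003,0,0,0,-0.7],
    [0.4,0,0.0057,0,0,0,-1.4],
    [0.4,0,0.008,0,0,0,-2.1],
    [0.4,0,0.0106,0,0,0,-2.9],
    [0.4,0,0.0106,0,0,0,-2.9],
  ],
)

```text
clock: 19.52
position: [499.3, 117.5, 71.7]
ee_rot: [0.997, -0.079, 0.004, -0.003]
contact_force: [4.8, 5.5, 0.5]
gripper_width: 34.3
grasp_force: 3.3
```

Call:
servo_tool(
  increments=[
    [0.4,0,0.0025,0,0,0,-0.7],
    [0.4,0,0.005,0,0,0,-1.4],
    [0.4,0,0.005,0,0,0,-1.4],
  ],
)

```text
clock: 19.9
position: [498.5, 112.6, 71.7]
ee_rot: [0.998, -0.066, 0.004, -0.003]
contact_force: [4.2, 5.8, -0.3]
gripper_width: 34.1
grasp_force: 3.3
```

Call:
servo_tool(
  increments=[
    [0.4,0,0.0025,0,0,0,-0.7],
    [0.4,0,0.005,0,0,0,-1.4],
    [0.4,0,0.005,0,0,0,-1.4],
  ],
)

```text
clock: 20.27
position: [497.9, 107.7, 71.7]
ee_rot: [0.999, -0.054, 0.004, -0.003]
contact_force: [3.9, 6.8, -0.8]
gripper_width: 34.3
grasp_force: 3.3
```

Call:
servo_tool(
  increments=[
    [0.4,0,0.0025,0,0,0,-0.7],
    [0.4,0,0.005,0,0,0,-1.4],
    [0.4,0,0.005,0,0,0,-1.4],
  ],
)

```text
clock: 20.65
position: [497.7, 103.3, 71.7]
ee_rot: [0.999, -0.042, 0.005, -0.003]
contact_force: [3.9, 7.9, -0.1]
gripper_width: 34.4
grasp_force: 4.3
```

Call:
servo_tool(
  increments=[
    [0.4,0,0.002,0,0,0,-0.3],
    [0.4,0,0.004,0,0,0,-0.6],
    [0.4,0,0.004,0,0,0,-0.6],
  ],
)

```text
clock: 21.02
position: [498.0, 102.5, 71.7]
ee_rot: [0.999, -0.036, 0.006, -0.006]
contact_force: [1.5, 20.9, -1.6]
gripper_width: 34.3
grasp_force: 10.5
```

```bash
python3 - <<'E'
from h import *
o=[]
for c,(x,y) in [('top',(235,175)),('scene',(265,215))]:
    o.append(cv2.resize(arm.get_image(c)['color'][y-75:y+75,x-66:x+67,::-1],None,fx=3,fy=3,interpolation=cv2.INTER_CUBIC))
cv2.imwrite('pics/p7.png',np.hstack(o))
st=arm.read_state();print(st['position'],st['contact_force'])
E
```

```text
[497.94392714 102.48227952  71.70050921] [ 1.15351533 20.8459908  -2.19666216]
```

View pics/p7.png

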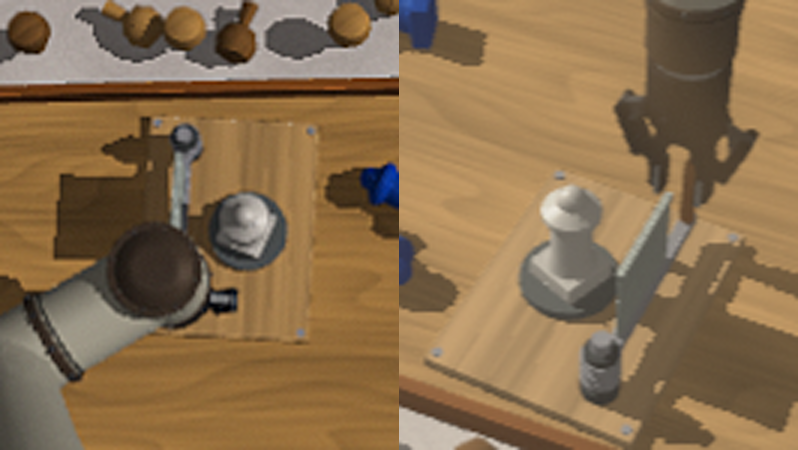

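The figure stands on the plate, around (245,228) in the top crop. The shield runs beside it without touching, held at its stop with 21 N.

```bash
python3 -c "
from bench import arm
print(arm.job_done())"
```

```text
the job is handed in; nothing more can be done
None
```

I handed the job in at about 21 s: the white figure stands released on the plate, and the gripper holds the shield at its stop with about 21 N, clear of the figure. The hand-in call returned no verdict.

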